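# Lock the food processor's lid and pulse it

### The arm

A 7-joint arm with a two-finger parallel gripper is mounted at the origin on the work surface. World frame = base frame: x ahead of the robot, y to its left, z up, the work surface at z = 0. Lengths are in m, angles in degrees, forces in N, time in s.
With the tool pointing down it reaches from about 0.35 to 0.775 m from the base axis. Payload 3.1 kg.
Tool frame: the origin (TCP) lies on the centre line of the jaws, within the pads' length; the fingertips stand 17 mm ahead of it and the grasp point (between the pads) lies 2 mm behind it (robot.tip_reach is the distance from the TCP to the fingertips, in m); z points along the fingers, y is the line along which they close (so a half turn about z gives the same grasp; the last joint's range is limited). The gripper opens to 85 mm and grips with 20 to 120 N. Pads are 22 mm wide; open, the fingers measure 114 mm over their backs; the gripper's body (76 mm by 85 mm) begins 54 mm behind the grasp point. The pads swing forward as they close: fully open they stand 13 mm farther back than shut.
Start: joints at [68.715, 17.813, 0.802, 86.603, -0.252, 75.585, -1.558], TCP at [0.178, -0.52, 0.215] pointing down, gripper open.
Joint ranges: [-154.91, 154.91], [-16.99, 109.72], [-72.82, 74.43], [7.12, 147.25], [-82.49, 262.49], [11.32, 116.49], [-174.64, 174.64]. Speed limits (degrees/s): [159.86, 159.86, 180, 180, 180, 180, 180].

### API

Orientations are given as [roll, pitch, yaw] about the fixed x, y, z axes, in that order (R = Rz(yaw) Ry(pitch) Rx(roll)).
In Python, from station import robot, fingers, vision, workorder, recognise gives the robot as it stands. Calls block until the motion is done:
- robot.move_to(position, orientation): joint-space move of the TCP to a pose.
- robot.line_to(position, orientation=None, velocity=0.15, f_stop=None): straight line of the TCP; orientation=None keeps the orientation; velocity is the mean speed in m/s. With f_stop (N) it stops when the force on the tool has changed by that much, and returns True; else False.
- robot.move_j(angles): joint-space move.
- fingers.gripper_to(opening, force=None): opening from 0.0 (shut) to 1.0 (fully open); force is the grip in N (None keeps the last); returns when the fingers have stopped.
- robot.pause(seconds).
- robot.inverse_kinematics(position, orientation): joint angles nearest the present ones, or None.
- vision.grab_frame(name): name is "scene" or "top" or "wrist"; returns the picture (420x560x3 uint8, red, green, blue); there is no depth.
- vision.calibration(name): a dict with "mtx" (3x3 intrinsics, pixels), "extrinsics" (4x4, takes a point from world to camera coordinates); the wrist camera has in their place "T_tool_cam" (4x4, takes a point from camera to tool coordinates, whose origin is the TCP and whose axes are the flange's). Camera axes: x right, y up, looking along -z (the intrinsics and any distortion apply to the point x, -y, -z); pixel columns grow to the right and rows downward; lengths in m; the calibration is good to about 2 mm. A picture is of the moment at which its call begins: read the wrist's pose just before it. calibration takes no time and is no camera call.
A pose or a line that the arm cannot do raises robot.PlanningError and nothing moves.
- workorder.close_job(): hands the job in; it is judged then, once.
Trained networks look in the newest picture that a camera, given by its name, has taken for a name from the list of things; names that differ only in an ending like _2 or _b are one class to them, and where a whole thing is asked for, a point or a joint stands for the part that bears it (a point fixed in the world has none). Each returns a list of dicts, best first, with "p" (0 to 1); they miss things now and then, are a little off and sometimes report something else, mostly with a low value. They report only what shows in the picture. A call takes as long as a camera call.
- recognise(label, camera): "rect" ([centre column, centre row, width, height] in pixels, round what is visible of it).
Readings, each from a call of its own:
- robot.current_time_s(): time.
- robot.current_joint_positions(): joint angles.
- robot.current_dq(): joint speeds.
- robot.current_joint_torque(): joint torques, N m.
- robot.current_tool_pos(): TCP position.
- robot.current_eef_rot(): TCP orientation.
- robot.current_contact_force(): force on the tool from outside, world axes, zero at the start.
- robot.current_torque(): the same for the moment, N m.
- robot.current_finger_gap(): opening from 0.0 (shut) to 1.0 (fully open).
- robot.current_gripper_force(): force on a finger pad.
Only numpy, scipy, OpenCV 4.12 (cv2) and the standard library are available. Lean on these libraries where they do the work, as an engineer would, in place of code of your own. Each camera call takes 0.05 s, during which the arm holds its last target. There are 200 camera calls.

### The job

Clear the red spatula off the food processor's bowl and lay it flat in the steel tray. Then set the lid level on the bowl with its orange tab over the green mark, and turn it clockwise (seen from above) until the tab is fully home under the latch, pointing at the red mark. Only when the lid is locked, press the blue pulse button fully down and let it come up again; leave everything else on the counter where it is.

Things in the scene. Friction and masses are not known exactly. Their poses are not given: they have to be found in the camera images.
- processor: fixed food processor: white base 170 (x) x 290 (y) x 60 mm, clear bowl with grey rim, black column at -y. Origin: on the counter under the bowl's centre, z up. Rim at z 170, outer radius 76, inner 71; hollow to z 65 but for a white hub, radius 16, up to z 122. Handle to x -122, below z 158. Column x -55..55, y -181..-107, top at z 187
- open_mark (a point): the green mark, a lug 20 mm wide outside the bowl just below the rim, 40 deg clockwise (from above) of the processor's +x. The point is 90 mm from the bowl's axis, 173 mm up, where the middle of the tab belongs when the lid is set on
- lock_mark (a point): where the middle of the tab belongs when locked: in the processor's -y direction, 90 mm from the bowl's axis, 173 mm up, below the red mark. The black latch roofs it over: processor x -26..16, y -109..-87, underside z 181, top z 187; stop wall at x -26..-14.5, so the tab can only enter from +x, 50 deg clockwise from the green mark
- lid: white round lid, radius 78 mm, 180 g. Origin: centre of its underside, z up, x to the orange tab. Grey plug, radius 68 (foot 65.5), z 0..8, goes inside the bowl; disc z 8..14 rests on the rim, the origin then 162 mm above the counter. Black grip on top 64 (x) x 26 (y), z 14..48. Tab 24 wide, out to 100 mm from the axis, z 8..14, with an orange stripe on the disc
- lid_tab (a point): middle of the orange tab, 90 mm from the lid's axis, 11 mm above the lid's origin
- spatula: spatula lying across the bowl's rim, 215 mm long, 60 g. Origin: at its underside near its middle and centre of mass, z up, x towards the red blade. Wooden handle 18 wide x 14 mm high, x -110..20; red blade 50 wide x 8 mm high, x 20..105
- spatula_butt (a point): end of the spatula's handle (5 mm in from the end)
- spatula_blade (a point): end of the spatula's red blade (5 mm in from the end)
- tray: shallow steel tray fixed on the counter, 270 (x) x 115 (y) x 18 mm outside, wall and floor 4 mm thick. Origin: centre of its underside, z up
- pulse (a joint): blue pulse button, radius 14 mm, on top of the processor's column; 0 up, 0.006 m fully down (5 N)
- pulse_top (a point): centre of the blue button's top, which stands 205 mm above the counter on the column
- oat_jar: bystander: glass jar with red cap, radius 38, 115 mm high; origin under its centre
- spice_jar: bystander: small amber jar with green cap, radius 22, 85 mm high; origin under its centre
- beaker: bystander: clear measuring beaker, radius 36, 85 mm high; origin under its centre
- mug: bystander: blue mug, radius 40, 90 mm high; origin under its centre
- bowl: bystander: white ramekin bowl, radius 48, 45 mm high; origin under its centre
- spoon: bystander: steel spoon with a wooden handle, lying on the counter

How it is judged (in metres and radians):
On the way, in this order (a step that is already met when the one before it is completed fails the run):
1. the spatula lies flat in the tray, let go (height (world z) of each of spatula_butt, spatula_blade below 0.025 m and x of spatula_butt in the frame of tray between -0.133 and 0.133 m and y of spatula_butt in the frame of tray between -0.055 and 0.055 m and x of spatula_blade in the frame of tray between -0.133 and 0.133 m and y of spatula_blade in the frame of tray between -0.055 and 0.055 m and contact force between spatula and the fingers below 0.05 N), for 0.2 s.
2. the lid sits level on the rim with its tab over the green mark (within 20 mm) (z of lid in the frame of processor between 0.157 and 0.1655 m and horizontal distance between lid and processor below 0.008 m and angle between lid's own z axis and vertical below 0.05 rad and horizontal distance between lid_tab and open_mark below 0.02 m), for 0.2 s.
3. the seated lid's tab is home under the latch (within 14 mm of the lock point) (z of lid in the frame of processor between 0.157 and 0.1655 m and horizontal distance between lid and processor below 0.008 m and angle between lid's own z axis and vertical below 0.05 rad and horizontal distance between lid_tab and lock_mark below 0.014 m), for 0.2 s.
4. the pulse button is pressed fully down with the lid locked (all of step 3 and value of joint pulse above 0.0045 m), for 0.05 s.
At the end, for the whole second after the job is handed in: Spatula flat inside the tray (both ends within its walls, below 25 mm); lid level on the rim (centred within 8 mm, height -5 to +3.5 mm, tilt under 0.05 rad), tab within 14 mm of the lock point; button up again (below 1.5 mm); lid and spatula at rest (all of step 3 and height (world z) of each of spatula_butt, spatula_blade below 0.025 m and x of spatula_butt in the frame of tray between -0.133 and 0.133 m and y of spatula_butt in the frame of tray between -0.055 and 0.055 m and x of spatula_blade in the frame of tray between -0.133 and 0.133 m and y of spatula_blade in the frame of tray between -0.055 and 0.055 m and value of joint pulse below 0.0015 m and linear speed of each of lid, spatula below 0.02 m/s); the robot touches nothing.
It fails at once if the pulse button is pressed while the lid is not locked (value of joint pulse above 0.003 m and horizontal distance between lid_tab and lock_mark above 0.018 m).
It fails at once if a bystander (jars, beaker, mug, bowl, spoon) is shifted by more than 40 mm (distance of any of oat_jar, spice_jar, beaker, mug, bowl, spoon from where it was at the start of the episode above 0.04 m).
It also fails if it takes over 64 s, if anything falls off the work surface, if the arm or the gripper's body presses on something with over 40 N, if the wrist force passes 120 N, or if a joint passes its speed limit or range.

## Working session

There is one attempt and no reset: what is moved stays moved. The work goes in short steps, each a Python script; the robot and the scene stay as the last script left them, time stands still between calls to the robot, and variables do not carry over. Pictures are saved under pics/ and viewed, at most 10 in all, crops included, and the job is handed in when it is done.

```bash
mkdir -p pics; ls; python3 - <<'E'
from station import robot, fingers, vision, workorder, recognise
import cv2,numpy as np
print(robot.current_time_s(),robot.current_tool_pos(),robot.current_eef_rot())
for n in("scene","top"):
    im=vision.grab_frame(n); cv2.imwrite(f"pics/{n}0.png",im[:,:,::-1])
    c=vision.calibration(n);print(n,{k:np.round(v,4).tolist() if not isinstance(v,str) else v for k,v in c.items()})
    for l in ["processor","lid","lid_tab","spatula","spatula_blade","tray","pulse","pulse_top","oat_jar","spice_jar","beaker","mug","bowl","spoon"]:
        print(l,[(round(d['p'],2),np.round(d['rect'],1).tolist()) for d in recognise(l,n)][:2])
print(vision.calibration("wrist"))
E
```

```text
pics
0.0 [ 0.17789123 -0.51960479  0.21420459] [-1.79862012e+02  6.10369302e-03  1.89032730e+01]
scene {'mtx': [[424.5894, 0.0, 283.693], [0.0, 424.5894, 215.229], [0.0, 0.0, 1.0]], 'extrinsics': [[-0.4198, 0.9076, -0.0075, 0.2633], [-0.5963, -0.2695, 0.7561, 0.2251], [0.6842, 0.3219, 0.6544, -1.5799], [0.0, 0.0, 0.0, 1.0]]}
processor [(0.69, [235.2, 212.2, 112.1, 104.8]), (0.51, [201.8, 165.3, 9.9, 9.6])]
lid [(0.68, [369.4, 252.2, 58.5, 51.8]), (0.51, [244.0, 189.7, 51.3, 49.8])]
lid_tab [(0.81, [370.4, 254.1, 55.7, 45.8])]
spatula [(0.77, [243.4, 191.1, 48.5, 43.9]), (0.55, [371.2, 253.9, 55.6, 49.5])]
spatula_blade [(0.65, [151.1, 217.2, 43.5, 42.8]), (0.56, [245.0, 191.3, 54.8, 48.3])]
tray []
pulse []
pulse_top [(0.62, [200.2, 165.3, 11.7, 11.8])]
oat_jar [(0.8, [300.6, 307.6, 32.8, 57.1]), (0.47, [371.6, 252.9, 59.0, 50.6])]
spice_jar [(0.83, [285.4, 290.3, 18.1, 33.8]), (0.49, [443.5, 288.4, 63.2, 89.5])]
beaker [(0.86, [206.4, 281.9, 31.1, 44.9]), (0.58, [371.6, 251.0, 55.8, 48.3])]
mug [(0.82, [200.1, 160.8, 22.9, 18.9])]
bowl [(0.62, [365.5, 328.4, 40.3, 31.6])]
spoon [(0.
[... 1032 characters left out ...]
4, 290.9, 38.9, 38.1]), (0.58, [332.6, 221.2, 119.3, 74.2])]
bowl [(0.56, [176.3, 148.0, 32.7, 30.2])]
spoon [(0.58, [422.4, 206.6, 17.1, 70.0]), (0.47, [422.6, 289.8, 39.3, 31.7])]
{'mtx': array([[312.2035933 ,   0.        , 277.08234078],
       [  0.        , 312.2035933 , 208.42897465],
       [  0.        ,   0.        ,   1.        ]]), 'T_tool_cam': array([[ 1.43983427e-04,  9.49931592e-01,  3.12457917e-01,
         8.08946429e-02],
       [ 9.99999935e-01, -3.36216278e-05, -3.58592838e-04,
        -1.85157597e-06],
       [-3.30133322e-04,  3.12457949e-01, -9.49931535e-01,
        -1.59179794e-01],
       [ 0.00000000e+00,  0.00000000e+00,  0.00000000e+00,
         1.00000000e+00]])}
```

```bash
python3 - <<'E'
import cv2
a=cv2.imread("pics/top0.png")[110:330,80:460];cv2.imwrite("pics/top0c.png",cv2.resize(a,None,fx=2.1,fy=2.1,interpolation=cv2.INTER_CUBIC))
a=cv2.imread("pics/scene0.png")[130:380,110:480];cv2.imwrite("pics/scene0c.png",cv2.resize(a,None,fx=2.1,fy=2.1,interpolation=cv2.INTER_CUBIC))
E
```

```text
(no output)
```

View pics/top0c.png

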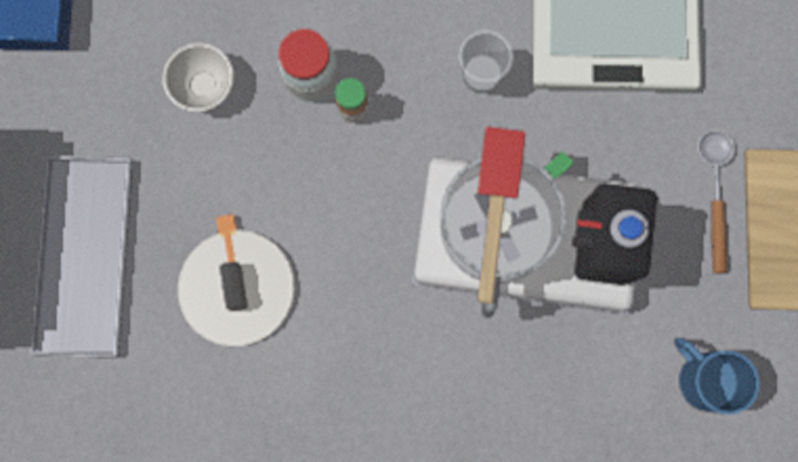

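View pics/scene0c.png

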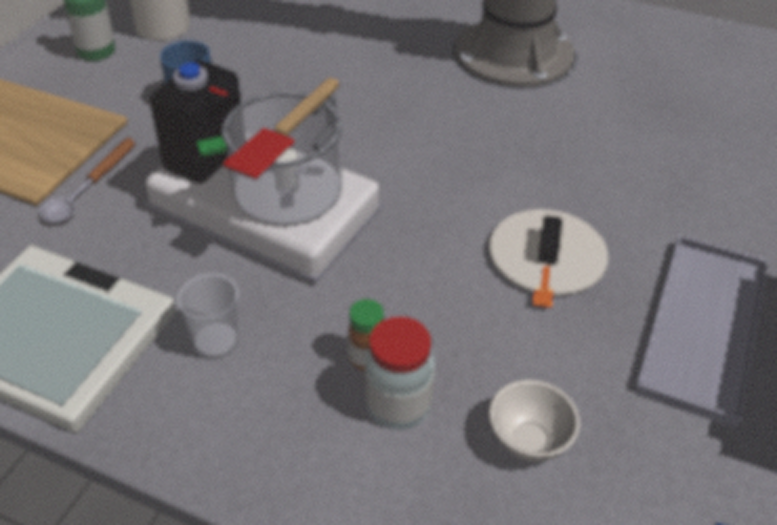

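The top view shows the tray on the left, the lid in the lower left with its tab towards +x, and the bowl with the spatula across it in the middle. The column and blue button are on the right. Next I'll get coordinates by fitting the colour blobs.

```bash
cat > h.py <<'E'
import cv2,numpy as np
from station import robot, fingers, vision, workorder, recognise
from scipy.spatial.transform import Rotation as R
def cam(n):
    c=vision.calibration(n)
    if "extrinsics" in c: return c["mtx"],np.array(c["extrinsics"])
    T=np.eye(4);T[:3,:3]=R.from_euler("xyz",robot.current_eef_rot(),degrees=True).as_matrix();T[:3,3]=robot.current_tool_pos()
    return c["mtx"],np.linalg.inv(T@c["T_tool_cam"])
def ray(C,uv,z):
    K,E=C;uv=np.atleast_2d(uv).astype(float)
    d=np.c_[(uv[:,0]-K[0,2])/K[0,0],-(uv[:,1]-K[1,2])/K[1,1],-np.ones(len(uv))]@E[:3,:3]
    o=-E[:3,:3].T@E[:3,3]
    return (o+d*((z-o[2])/d[:,2])[:,None])[:,:2]
def proj(C,P):
    K,E=C;p=np.atleast_2d(P)@E[:3,:3].T+E[:3,3]
    return np.c_[K[0,0]*p[:,0]/-p[:,2]+K[0,2],K[1,1]*-p[:,1]/-p[:,2]+K[1,2]]
HSV=dict(red=((0,130,60),(6,255,255)),orange=((8,140,120),(16,255,255)),green=((50,100,50),(85,255,255)),blue=((105,150,80),(125,255,255)),wood=((11,60,110),(22,190,255)))
def blobs(im,c,roi=None,mn=8):
    m=cv2.inRange(cv2.cvtColor(im,cv2.COLOR_RGB2HSV),*HSV[c])
    if roi: k=np.zeros_like(m);x0,x1,y0,y1=roi;k[y0:y1,x0:x1]=1;m*=k
    n,l,s,ce=cv2.connectedComponentsWithStats(m)
    return [(s[i,4],ce[i],np.argwhere(l==i)[:,::-1]) for i in sorted(range(1,n),key=lambda i:-s[i,4]) if s[i,4]>=mn]
E
python3 - <<'E'
from h import *
im=cv2.imread("pics/top0.png")[:,:,::-1].copy();C=cam("top")
def show(n,c,roi,z):
    for a,ce,px in blobs(im,c,roi,4)[:2]:
        r=cv2.minAreaRect(px.astype(np.float32));print(n,a,ce.round(1),ray(C,ce,z).round(4),"box",ray(C,cv2.boxPoints(r),z).round(3).tolist())
show("blade","red",(290,340,160,210),.178)
show("handle","wood",(295,330,195,260),.184)
show("green","green",(330,365,170,200),.17)
show("button","blue",(360,400,200,230),.205)
show("mark","red",(350,372,205,225),.187)
show("tab","orange",(170,210,200,240),.014)
cr=lambda p:np.array(p)/2.1+[80,110]
print("tray",ray(C,cr([(52,158),(131,158),(118,355),(35,353)]),.018).round(3).tolist())
print("rim",ray(C,cr([(441,220),(566,220),(505,157),(503,283)]),.17).round(3).tolist())
print("basecorner",ray(C,cr([(432,160),(416,284),(634,308)]),.06).round(3).tolist())
print("grip",ray(C,cr([(233,285)]),.04).round(3), "lid",ray(C,cr([(236,288)]),.014).round(3))
g=(cv2.cvtColor(im,cv2.COLOR_RGB2GRAY)>170).astype(np.uint8);k=np.zeros_like(g);k[212:280,160:225]=1
px=np.argwhere(g*k)[:,::-1];h=cv2.convexHull(px.astype(np.int32))[:,0];w=ray(C,h,.014);print("lidcirc",cv2.minEnclosingCircle(w.astype(np.float32)))
for y in (20,-20,0): print(y,robot.inverse_kinematics([.55,-.25,.3],[180,0,y]))
E
```

```text
blade 529 [318.5 186.9] [[ 0.6056 -0.1499]] box [[0.567, -0.123], [0.648, -0.131], [0.644, -0.177], [0.563, -0.169]]
handle 325 [313.6 228.2] [[ 0.4985 -0.1382]] box [[0.437, -0.124], [0.564, -0.136], [0.562, -0.153], [0.435, -0.14]]
green 77 [345.9 188.3] [[ 0.6051 -0.2207]] box [[0.602, -0.204], [0.622, -0.224], [0.609, -0.236], [0.589, -0.217]]
button 73 [380.3 218. ] [[ 0.5252 -0.3009]] box [[0.535, -0.291], [0.536, -0.313], [0.516, -0.313], [0.515, -0.29]]
mark 29 [359.8 216.3] [[ 0.531  -0.2534]] box [[0.534, -0.241], [0.535, -0.266], [0.527, -0.266], [0.526, -0.241]]
tab 7 [189.4 230. ] [[0.5049 0.203 ]] box [[0.513, 0.207], [0.513, 0.205], [0.497, 0.2], [0.496, 0.202]]
tab 6 [189.8 217.5] [[0.5407 0.2038]] box [[0.542, 0.209], [0.542, 0.201], [0.539, 0.2], [0.539, 0.209]]
tray [[0.628, 0.453], [0.631, 0.345], [0.363, 0.344], [0.363, 0.455]]
rim [[0.533, -0.079], [0.537, -0.23], [0.613, -0.156], [0.459, -0.155]]
basecorner [[0.629, -0.068], [0.464, -0.05], [0.44, -0.334]]
grip [[0.458 0.192]] lid [[0.456 0.192]]
lidcirc ((0.45826295018196106, 0.1945842206478119), 0.07872440665960312)
20 [ 31.28334532  23.80062959 -13.3701212   66.99347118   5.35457844
  89.78276313 -51.00603649]
-20 [ 29.44824898  23.58594704 -10.43602939  67.08324379   4.15636705
  89.68012804 -90.15608345]
0 [ 30.9349999   23.75672379 -12.81119105  67.01049132   5.12501889
  89.76176836 -70.84354067]
```

```bash
python3 - <<'E'
from h import *
robot.move_to([.543,-.143,.33],[180,0,-6])
im=vision.grab_frame("wrist");C=cam("wrist");np.save("w1.npy",np.vstack([C[0],C[1][:3,:3],C[1][:3,3]]));
cv2.imwrite("pics/w1.png",im[:,:,::-1])
# overlay of the predicted model
o=np.array([.536,-.155]);a=np.radians(-4.5)
T=lambda P:np.c_[np.c_[P[:,0]*np.cos(a)-P[:,1]*np.sin(a),P[:,0]*np.sin(a)+P[:,1]*np.cos(a)]+o,P[:,2]]
t=np.linspace(0,2*np.pi,90);ov=im[:,:,::-1].copy()
for P in (np.c_[76*np.cos(t),76*np.sin(t),170+0*t]/1e3,np.array([[90*np.cos(-.698),90*np.sin(-.698),173],[0,-90,187],[0,-144,205],[-26,-87,187],[16,-87,187],[55,-107,187],[-55,-107,187],[55,-181,187]])/1e3):
    for u in proj(C,T(P)): cv2.circle(ov,tuple(int(v) for v in u),1,(255,0,255),-1)
cv2.imwrite("pics/w1o.png",ov)
for c,z in(("red",.178),("wood",.184),("blue",.205),("green",.17)):
    for A,ce,px in blobs(im,c,None,30)[:2]: print(c,A,ce.round(1),ray(C,ce,z).round(4),ray(C,cv2.boxPoints(cv2.minAreaRect(px.astype(np.float32))),z).round(3).tolist())
print(robot.current_time_s(),robot.current_joint_positions())
E
```

```text
red 4588 [275.7 117.2] [[ 0.6126 -0.1508]] [[0.654, -0.132], [0.649, -0.179], [0.566, -0.172], [0.572, -0.12]]
red 1225 [22.3 12.8] [[0.7227 0.0585]] [[0.712, 0.083], [0.734, 0.074], [0.73, 0.034], [0.708, 0.042]]
wood 1944 [537.9  63.9] [[ 0.6331 -0.3884]] [[0.657, -0.366], [0.653, -0.403], [0.604, -0.412], [0.609, -0.372]]
wood 1914 [275.7 221.3] [[ 0.5093 -0.1396]] [[0.569, -0.137], [0.567, -0.154], [0.439, -0.141], [0.441, -0.122]]
blue 608 [445.1 192.1] [[ 0.5291 -0.3021]] [[0.523, -0.286], [0.548, -0.297], [0.534, -0.319], [0.509, -0.308]]
green 1102 [99.5 38.7] [[0.6978 0.0015]] [[0.714, 0.013], [0.711, -0.018], [0.68, -0.01], [0.684, 0.022]]
green 718 [346.4 110.9] [[ 0.6108 -0.2199]] [[0.607, -0.2], [0.629, -0.224], [0.615, -0.239], [0.592, -0.215]]
3.4917 [ 27.46554885  18.94588298 -20.71390778  70.33845084   6.6445173
  91.89130492 -88.15062768]
```

View pics/w1o.png

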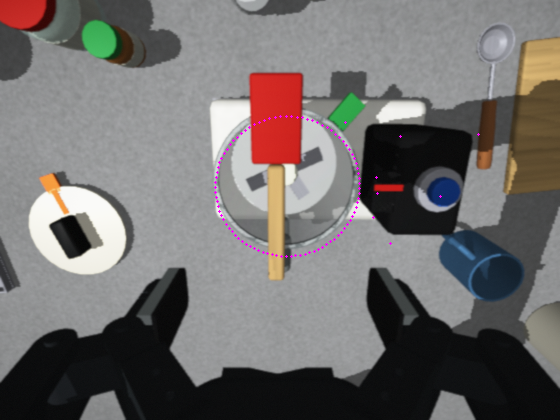

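```bash
python3 - <<'E'
from h import *
robot.line_to([.545,-.1435,.191],velocity=.12,f_stop=10)
print(robot.current_tool_pos())
fingers.gripper_to(0.0,40);print("gap",robot.current_finger_gap(),robot.current_gripper_force())
robot.line_to([.545,-.1435,.30],velocity=.2)
im=vision.grab_frame("wrist");cv2.imwrite("pics/w2.png",im[:,:,::-1])
print("gap",robot.current_finger_gap(),robot.current_contact_force(),robot.current_time_s())
for y in(0,180): print(robot.inverse_kinematics([.496,.399,.3],[180,0,y]))
E
```

```text
[ 0.54568566 -0.14355539  0.19191997]
gap 0.0006395528145183385 0.0
gap 0.00040334716989172203 [-0.06462857 -0.23817187 -1.00431815] 6.3083
[ -16.9746677    33.19028575  -44.60144737   59.68655245   22.69401997
   94.92828929 -144.44983381]
[-10.59682721  38.40852536 -61.84010721  59.37119122  33.62382856
  98.44927388  29.32167164]
```

View pics/w2.png

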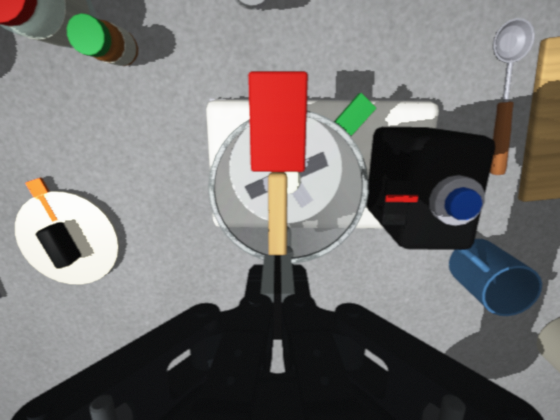

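The fingers closed on air: gap 0, and the spatula is still across the rim (blade 278,120; handle 277,215). I stopped too high, so I'll regrasp lower.

```bash
python3 - <<'E'
from h import *
im=vision.grab_frame("wrist");C=cam("wrist")
A,ce,px=blobs(im,"red",(220,340,50,200),30)[0];print(ray(C,ce,.178))
fingers.gripper_to(0.6,60)
print(robot.line_to([.545,-.1435,.182],velocity=.12,f_stop=10),robot.current_tool_pos())
fingers.gripper_to(0.0,60);print("gap",robot.current_finger_gap(),robot.current_gripper_force())
if robot.current_finger_gap()>.1: robot.line_to([.545,-.1435,.30],velocity=.2)
print("gap",robot.current_finger_gap(),robot.current_contact_force(),robot.current_time_s())
im=vision.grab_frame("wrist");cv2.imwrite("pics/w3.png",im[:,:,::-1])
im=vision.grab_frame("scene");cv2.imwrite("pics/s3.png",im[:,:,::-1])
E
```

```text
[[ 0.61239917 -0.1507544 ]]
False [ 0.54572528 -0.14356813  0.18295049]
gap 9.847030948577697e-05 0.0
gap 9.847030948577697e-05 [ 0.60155696 -0.37042248 -0.69833448] 8.5667
```

```bash
python3 - <<'E'
import cv2,numpy as np
a=cv2.imread("pics/w3.png")[:,80:480];b=cv2.imread("pics/s3.png")[110:320,110:350]
b=cv2.resize(b,(400,350),interpolation=cv2.INTER_CUBIC);b=np.vstack([b,np.zeros((70,400,3),np.uint8)])
cv2.imwrite("pics/m3.png",np.hstack([a,b]))
E
```

```text
(no output)
```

View pics/m3.png

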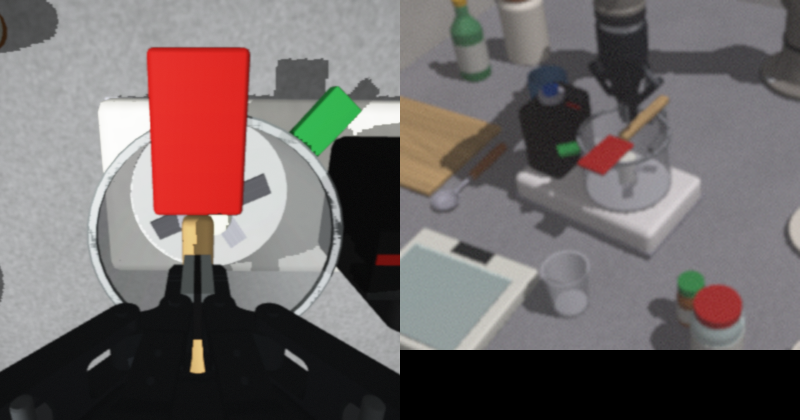

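The closed fingers sit right over the handle (197,290) without touching it. I'll probe downward gently to find the handle's true height.

```bash
python3 - <<'E'
from h import *
print(robot.tip_reach)
p=robot.current_tool_pos();print(p,robot.current_contact_force())
print(robot.line_to([p[0],p[1],.16],velocity=.04,f_stop=2.5),robot.current_tool_pos(),robot.current_contact_force(),robot.current_finger_gap())
E
```

```text
0.017
[ 0.54497329 -0.14349323  0.18198207] [-0.41276512  0.16772052  0.93879459]
True [ 0.5452544  -0.14348706  0.16817944] [-0.44053491 -0.28391056  3.29588272] 0.0006751239167457161
```

```bash
python3 - <<'E'
from h import *
p=[.545,-.1435]
robot.line_to([*p,.185],velocity=.1)
fingers.gripper_to(0.6,60)
print(robot.line_to([*p,.156],velocity=.08,f_stop=5),robot.current_tool_pos())
fingers.gripper_to(0.0,60);g=robot.current_finger_gap();print("gap",g,robot.current_gripper_force(),robot.current_contact_force())
if g>.1: robot.line_to([*p,.30],velocity=.2)
print("gap",robot.current_finger_gap(),robot.current_contact_force(),robot.current_time_s())
im=vision.grab_frame("wrist");cv2.imwrite("pics/w4.png",im[:,:,::-1])
im=vision.grab_frame("scene");cv2.imwrite("pics/s4.png",im[:,:,::-1])
a=cv2.imread("pics/w4.png")[:,80:480];b=cv2.imread("pics/s4.png")[60:270,110:350]
b=cv2.resize(b,(400,350),interpolation=cv2.INTER_CUBIC);b=np.vstack([b,np.zeros((70,400,3),np.uint8)])
cv2.imwrite("pics/m4.png",np.hstack([a,b]))
E
```

```text
False [ 0.54482338 -0.14348462  0.15569062]
gap 0.18811738536384007 61.054344177246094 [-0.50890942  0.00710796  2.70851753]
gap 0.1914587492769747 [ 0.21630933 -0.2786281  -0.60276848] 11.725
```

View pics/m4.png

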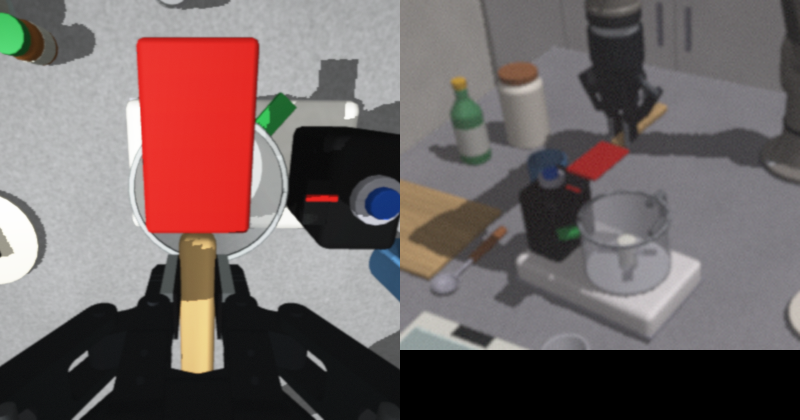

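Grasped: the gap matches the handle width and the spatula hangs level in both views. The fingertips evidently stand about 33 mm further back than stated, so I'll place by contact force.

```bash
python3 - <<'E'
from h import *
robot.move_to([.496,.399,.12],[180,0,0]) if False else robot.move_to([.496,.399,.2],[180,0,0])
robot.line_to([.496,.399,.05],velocity=.15)
r=robot.line_to([.496,.399,-.012],velocity=.04,f_stop=4);p=robot.current_tool_pos();print(r,p,robot.current_contact_force())
fingers.gripper_to(0.45);print(robot.current_finger_gap())
robot.line_to([.496,.399,.15],velocity=.2)
im=vision.grab_frame("wrist");C=cam("wrist");cv2.imwrite("pics/w5.png",im[:,:,::-1])
im=vision.grab_frame("top");cv2.imwrite("pics/t5.png",im[:,:,::-1])
print(robot.current_time_s())
a=cv2.imread("pics/w5.png")[:,80:480];b=cv2.imread("pics/t5.png")[170:290,70:210]
b=cv2.resize(b,(400,343),interpolation=cv2.INTER_CUBIC);b=np.vstack([b,np.zeros((77,400,3),np.uint8)])
cv2.imwrite("pics/m5.png",np.hstack([a,b]))
E
```

```text
True [ 0.49592427  0.3988961  -0.00904364] [ 0.10594574 -0.48117646  4.61876998]
0.45191516319308034
17.7083
```

View pics/m5.png

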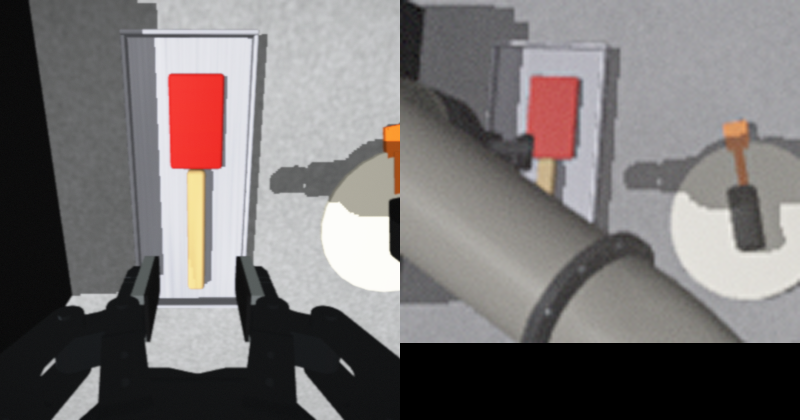

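Placement is good: the spatula lies flat inside the tray (wrist view: blade 197,120, handle 196,230). Next I'll measure the lid at two opposite wrist yaws, which cancels the camera bias.

```bash
cat >> h.py <<'E'
def fitc(im,C,g,rz,span=.015):
    G=cv2.GaussianBlur(cv2.cvtColor(im,cv2.COLOR_RGB2GRAY),(0,0),1).astype(np.float32)
    M=np.minimum(np.hypot(cv2.Sobel(G,5,1,0),cv2.Sobel(G,5,0,1)),150)
    t=np.linspace(0,2*np.pi,180,endpoint=False)
    def s(x,y):
        v=0
        for r,z in rz:
            u=proj(C,np.c_[x+r*np.cos(t),y+r*np.sin(t),z+0*t]).astype(np.float32)
            v+=cv2.remap(M,u[:,:1],u[:,1:],1).mean()
        return v
    for st in (.003,.001,.0003):
        n=int(span/st) if st==.003 else 4
        g=max(((g[0]+i*st,g[1]+j*st) for i in range(-n,n+1) for j in range(-n,n+1)),key=lambda q:s(*q))
    return np.array(g),s(*g)
E
python3 - <<'E'
from h import *
import pickle
robot.move_to([.46,.195,.2],[180,0,6.4])
def shot(n):
    C=cam("wrist");im=vision.grab_frame("wrist");cv2.imwrite(f"pics/{n}.png",im[:,:,::-1]);pickle.dump((im,C),open(n+".p","wb"))
    f=fitc(im,C,(.46,.195),[(.078,.014)]);print(n,f)
    for A,ce,px in blobs(im,"orange",None,60)[:3]:
        q=ray(C,ce,.014)[0];print("  orange",A,ce.round(),q.round(4),np.degrees(np.arctan2(*(q-f[0])[::-1])).round(2))
shot("w6")
j=list(robot.current_joint_positions());print(np.round(j,1));j[6]+=180;robot.move_j(j)
print(robot.current_eef_rot(),robot.current_tool_pos(),robot.current_time_s())
shot("w7")
im=vision.grab_frame("top");cv2.imwrite("pics/t7.png",im[:,:,::-1]);C=cam("top")
print("top lid",fitc(cv2.imread("pics/top0.png")[:,:,::-1].copy(),C,(.46,.195),[(.078,.014)]),"rim",fitc(im,C,(.536,-.155),[(.076,.17)]))
for r in((.0735,),(.076,),(.076,.071)): print("rim",r,fitc(im,C,(.536,-.155),[(q,.17) for q in r]))
E
```

```text
w6 (array([0.4617, 0.1937]), np.float32(147.58815))
  orange 869 [273. 109.] [0.5367 0.2091] 11.58
[  15.8   19.6  -52.4   94.3   15.9   74.1 -122.9]
[ 1.79896179e+02 -4.79071245e-03 -1.73486960e+02] [0.45990648 0.19679861 0.1998187 ] 21.2667
w7 (array([0.462 , 0.1937]), np.float32(146.8917))
  orange 539 [280. 243.] [0.5372 0.2092] 11.66
top lid (array([0.458, 0.194]), np.float32(143.40762)) rim (array([ 0.5367, -0.1513]), np.float32(67.22698))
rim (0.0735,) (array([ 0.5403, -0.1494]), np.float32(75.37243))
rim (0.076,) (array([ 0.5367, -0.1513]), np.float32(67.22698))
rim (0.076, 0.071) (array([ 0.5423, -0.1524]), np.float32(135.5728))
```

```bash
python3 - <<'E'
from h import *
c=vision.calibration("wrist")
def CW(p,y):
    T=np.eye(4);T[:3,:3]=R.from_euler("xyz",[180,0,y],degrees=True).as_matrix();T[:3,3]=p
    return c["mtx"],np.linalg.inv(T@c["T_tool_cam"])
for n,p in(("w1",[.543,-.143,.33]),("w2",[.545,-.1435,.30]),("w4",[.545,-.1435,.30])):
    im=cv2.imread(f"pics/{n}.png")[:,:,::-1].copy();C=CW(p,-6)
    for r in((.076,),(.0735,),(.071,),(.076,.071)): print(n,r,*fitc(im,C,(.54,-.155),[(q,.17) for q in r],.009))
    for k,z,roi in(("blue",.205,(420,500,150,240)),("red",.187,(365,480,170,240)),("green",.165,(320,400,80,150))):
        for A,ce,px in blobs(im,k,roi,30)[:1]: print("  ",k,A,ray(C,ce,z).round(4))
E
```

```text
w1 (0.076,) [ 0.5496 -0.1557] 80.26609
w1 (0.0735,) [ 0.548  -0.1523] 91.84215
w1 (0.071,) [ 0.545 -0.152] 99.58407
w1 (0.076, 0.071) [ 0.545 -0.152] 174.12494
   blue 608 [[ 0.5286 -0.3007]]
   red 237 [[ 0.5335 -0.2536]]
   green 718 [[ 0.61   -0.2192]]
w2 (0.076,) [ 0.5453 -0.1537] 81.38536
w2 (0.0735,) [ 0.5477 -0.1546] 100.18896
w2 (0.071,) [ 0.545 -0.154] 100.49065
w2 (0.076, 0.071) [ 0.545  -0.1537] 181.07639
   blue 794 [[ 0.5288 -0.3027]]
   red 263 [[ 0.5327 -0.2557]]
   green 880 [[ 0.61   -0.2214]]
w4 (0.076,) [ 0.5457 -0.1537] 74.67711
w4 (0.0735,) [ 0.5447 -0.1563] 90.357185
w4 (0.071,) [ 0.5453 -0.1543] 90.616425
w4 (0.076, 0.071) [ 0.5456 -0.1543] 163.7597
   blue 865 [[ 0.5293 -0.302 ]]
   red 283 [[ 0.5331 -0.2559]]
   green 839 [[ 0.6104 -0.2212]]
```

The wrist camera is unbiased (the lid fits agree within 0.3 mm). Lid: (0.4618, 0.1937), yaw 11.6°. Bowl: (0.5453, -0.1537), yaw about -6.2°. Now I'll grasp the lid.

```bash
python3 - <<'E'
from h import *
p=[.4618,.1937]
robot.move_to([*p,.10],[180,0,-168.4])
fingers.gripper_to(.7,80)
print(robot.line_to([*p,.001],velocity=.1,f_stop=6),robot.current_tool_pos(),robot.current_contact_force())
fingers.gripper_to(0.0,80);g=robot.current_finger_gap();print("gap",g*85,robot.current_gripper_force(),robot.current_tool_pos())
if g>.2:
    z=robot.current_tool_pos()[2];open("gz","w").write(str(z))
    robot.line_to([*p,.12],velocity=.15)
    C=cam("wrist");im=vision.grab_frame("wrist");cv2.imwrite("pics/w8.png",im[:,:,::-1])
    print(robot.current_finger_gap()*85,robot.current_contact_force(),robot.current_time_s())
    print(fitc(im,C,p,[(.078,.12-z+.014)],.009))
    for A,ce,px in blobs(im,"orange",None,60)[:2]:print(A,ray(C,ce,.12-z+.014))
print(robot.inverse_kinematics([.5453,-.1537,.25],[180,0,133.8]))
E
```

```text
False [0.46239022 0.19415629 0.0016295 ] [ 0.25495141 -0.77889243 -0.29665508]
gap 24.54839606950367 79.79651927947998 [0.46243809 0.1939859  0.00171301]
24.73867922905154 [ 0.12406147  0.0686344  -1.40644422] 24.725
(array([0.4611, 0.193 ]), np.float32(78.03544))
220 [[0.52514154 0.20647511]]
[ 45.63661229  25.16418437 -46.77514514  78.89226597  18.16661146
  83.60468883  43.42351551]
```

```bash
python3 - <<'E'
from h import *
z=float(open("gz").read());p=[.5453,-.1537];O=[180,0,133.8]
robot.line_to([.4618,.1937,.24],velocity=.25)
robot.move_to([*p,.24],O)
C=cam("wrist");im=vision.grab_frame("wrist");cv2.imwrite("pics/w9.png",im[:,:,::-1])
for k,zz in(("blue",.205),("red",.187),("green",.165),("orange",.24-z+.014)):
    for A,ce,px in blobs(im,k,None,60)[:2]: print("  ",k,A,ce.round(),ray(C,ce,zz).round(4))
robot.line_to([*p,z+.162+.015],velocity=.12)
print(robot.line_to([*p,z+.162-.002],velocity=.03,f_stop=6),robot.current_tool_pos(),"want",z+.162,robot.current_contact_force(),robot.current_torque(),robot.current_time_s())
im=vision.grab_frame("scene");cv2.imwrite("pics/s9.png",cv2.resize(im[110:320,110:350,::-1],None,fx=2,fy=2,interpolation=cv2.INTER_CUBIC))
a=cv2.imread("pics/w9.png")[:,120:440];b=cv2.imread("pics/s9.png");cv2.imwrite("pics/m9.png",np.hstack([a,b]))
E
```

```text
green 1283 [530. 166.] [[0.6584 0.0092]]
   orange 214 [278. 365.] [[ 0.5926 -0.1979]]
True [ 0.54537881 -0.15384504  0.16372514] want 0.1637130128029765 [1.20907158 0.45546716 3.60471957] [-0.05341351 -0.04339735 -0.01740974] 27.9167
```

View pics/m9.png

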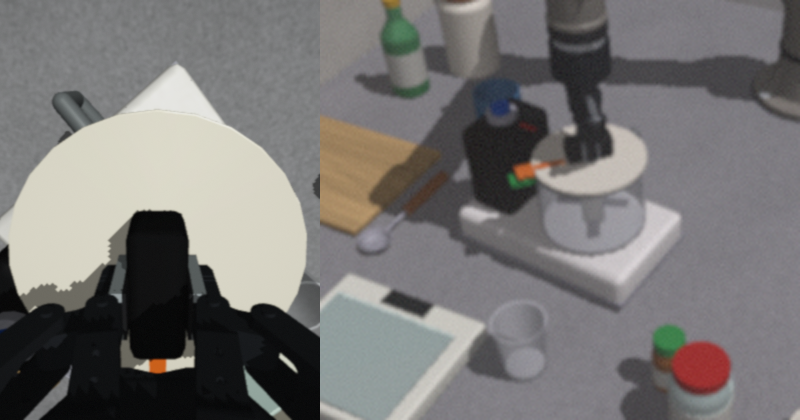

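Seated at the expected height, with the tab (518,170) directly over the green mark (517,180). I'll turn it clockwise in steps.

```bash
python3 - <<'E'
from h import *
robot.pause(.4)
j=list(robot.current_joint_positions());j0=j[6]
for d in (10,20,30,40,46,50):
    j[6]=j0-d;robot.move_j(j);print(d,np.round(robot.current_torque(),2),np.round(robot.current_contact_force(),1),np.round(robot.current_tool_pos(),4),robot.current_finger_gap()*85)
robot.pause(.3);print(robot.current_eef_rot(),robot.current_time_s())
im=vision.grab_frame("scene");cv2.imwrite("pics/s10.png",im[:,:,::-1])
fingers.gripper_to(.6);robot.pause(.2)
p=robot.current_tool_pos();robot.line_to([p[0],p[1],.27],velocity=.2)
C=cam("wrist");im=vision.grab_frame("wrist");cv2.imwrite("pics/w10.png",im[:,:,::-1])
f=fitc(im,C,(.5453,-.1537),[(.078,.176)],.009);print(f)
for k,z in(("orange",.176),("blue",.205),("red",.187)):
    for A,ce,px in blobs(im,k,None,60)[:2]:
        q=ray(C,ce,z)[0];print(k,A,ce.round(),q.round(4),np.degrees(np.arctan2(*(q-f[0])[::-1])))
a=im[:,:,::-1][:,100:500];t=vision.grab_frame("top")[170:270,280:420,::-1];b=cv2.resize(t,(400,286),interpolation=cv2.INTER_CUBIC)
cv2.imwrite("pics/m10.png",np.hstack([a,np.vstack([b,np.zeros((134,400,3),np.uint8)])]))
print(robot.current_time_s())
E
```

```text
10 [ 0.   -0.07 -0.15] [0.3 0.2 2.8] [ 0.5454 -0.1538  0.1638] 24.923060579596513
20 [-0.06 -0.01 -0.13] [0.2 1.1 3.4] [ 0.5454 -0.1538  0.1638] 24.921294814065458
30 [-0.04 -0.02 -0.07] [1.1 0.2 2.4] [ 0.5454 -0.1538  0.1638] 24.471827792013887
40 [-0.01  0.01 -0.12] [-0.3  0.1  3.9] [ 0.5454 -0.1538  0.1638] 24.725027041391918
46 [ 0.01 -0.01 -0.13] [ 0.  -0.3  2.4] [ 0.5454 -0.1539  0.1637] 24.91915300363494
50 [-0.03  0.   -0.2 ] [-0.7  0.3  2.5] [ 0.5454 -0.1538  0.1638] 24.954005738146677
[1.79990596e+02 1.66934359e-02 8.38843504e+01] 30.3333
(array([ 0.546 , -0.1527]), np.float32(104.5775))
orange 684 [279. 281.] [ 0.5387 -0.2262] -95.64093499664159
blue 176 [277. 367.] [ 0.5295 -0.297 ] -96.51548911152783
red 157 [278. 315.] [ 0.5346 -0.2554] -96.33355423413245
31.7417
```

View pics/m10.png

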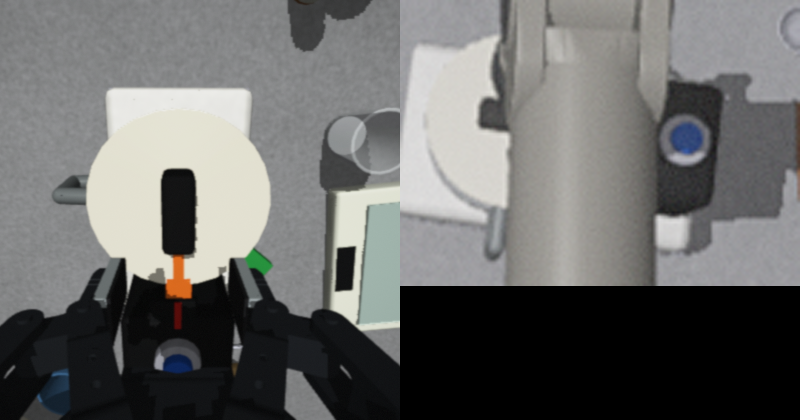

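The lid is locked: the tab (179,285) lines up with the red mark (178,315). Now the button.

```bash
python3 - <<'E'
from h import *
p=[.529,-.3013]
fingers.gripper_to(0,40)
robot.line_to([*p,.27],velocity=.25);robot.line_to([*p,.20],velocity=.15)
print(robot.line_to([*p,.176],velocity=.03,f_stop=14),robot.current_tool_pos(),robot.current_contact_force())
robot.pause(.2);print(robot.current_contact_force(),robot.current_tool_pos())
robot.line_to([*p,.30],velocity=.15)
robot.move_to([.45,-.05,.33],[180,0,84])
t=vision.grab_frame("top");cv2.imwrite("pics/m11.png",cv2.resize(t[150:310,70:470,::-1],None,fx=2,fy=2,interpolation=cv2.INTER_CUBIC))
print(robot.current_time_s())
E
```

```text
True [ 0.52978972 -0.30156271  0.18742159] [-0.85859072  0.08382318  5.27333327]
[-0.33158943  0.623576    5.68026432] [ 0.5298137  -0.30153697  0.18721213]
36.375
```

View pics/m11.png

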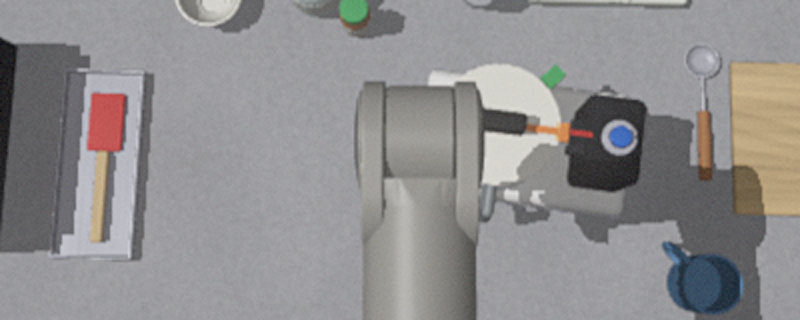

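The state looks right, but the static force was only about 5.5 N, so full travel is uncertain. I'll press again in small steps until I feel the hard stop.

```bash
python3 - <<'E'
from h import *
p=[.529,-.3013]
robot.move_to([*p,.27],[180,0,84]);robot.line_to([*p,.198],velocity=.2)
f0=robot.current_contact_force()[2]
for z in np.arange(.195,.170,-.001):
    robot.line_to([*p,z],velocity=.03)
    f=np.mean([robot.current_contact_force()[2] for _ in range(5)])-f0;print(round(z,3),round(robot.current_tool_pos()[2],4),round(f,1))
    if f>15: break
robot.pause(.15)
robot.line_to([*p,.29],velocity=.2)
robot.move_to([.45,-.05,.33],[180,0,84])
print(robot.current_time_s(),robot.current_contact_force())
E
```

```text
0.195 0.1965 -1.2
0.194 0.1942 -0.5
0.193 0.1933 1.6
0.192 0.1922 1.1
0.191 0.1912 2.9
0.19 0.1902 2.6
0.189 0.1892 3.5
0.188 0.1882 3.9
0.187 0.1872 4.7
0.186 0.1871 8.4
0.185 0.1871 10.8
0.184 0.187 14.8
0.183 0.1869 17.7
43.0583 [ 0.15369702 -0.56172134 -0.85361238]
```

The button reached its hard stop after about 6 mm of travel (TCP 0.193 to 0.187), so it was fully pressed. Handing in.

```bash
python3 - <<'E'
from h import *
print(workorder.close_job())
E
```

```text
the job is handed in; nothing more can be done
None
```

The job is handed in (arm clock about 43 s of 64 s): the spatula lies flat in the tray, the lid is locked with its tab at the red mark, and the button was pressed to its stop and released (twice, to be sure of full travel); no verdict came back.

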